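# Draw in the turnbuckle to centre and clamp a photomask

### The arm

A 6-joint arm with a two-finger parallel gripper is mounted at the origin on a cart in front of the work surface, level with it; the furniture and walls round the work are solid. World frame = base frame: x ahead of the robot, y to its left, z up, the work surface at z = 0. Lengths are in m, angles in rad, forces in N, time in s.
With the tool pointing down it reaches from about 0.35 to 0.775 m from the base axis. Payload 5.5 kg.
Tool frame: the origin (TCP) lies at the very end of the fingers, on their centre line; the grasp point (between the pads) lies 19 mm behind it; z points along the fingers, y is the direction in which the jaws open and shut (so a half turn about z gives the same grasp; the last joint's range is limited). The gripper opens to 85 mm and grips with 20 to 120 N. Pads are 22 mm wide; open, the fingers measure 114 mm over their backs; the gripper's body (76 mm by 85 mm) begins 54 mm behind the grasp point. The pads swing forward as they close: fully open they stand 13 mm farther back than shut.
Start: joints at [1.129, 0.313, 0.046, 1.304, 0, 1.431], TCP at [0.171, 0.549, 0.231] pointing down, gripper open.
Joint ranges: [-2.76, 2.76], [-0.86, 1.69], [-1.03, 1.26], [-2.2, 2.34], [-1.47, 1.5], [-3.14, 3.14]. Speed limits (rad/s): [2.57, 2.57, 3.14, 3.14, 3.14, 3.14].

### API

Orientations are given as a rotation vector (axis times angle).
In Python, from station import bot gives the robot as it stands. The module is installed in compiled form; this text tells all that it offers.
- The arm moves only by the tool servo_tool, never from a script. Its argument "motion" is a list of rows, each an object with "offset": the shift along the tool's x, y, z in m, a list of three; "roll": the turn about the tool's z in degrees. In form: [{"offset": [x, y, z], "roll": roll}, ...]. A call has 1 to 20 rows; each row shifts and turns the pose as measured when the row begins, along the tool's axes as they then stand; what a row does not reach is not made up. A row lasts 1/8 s, in which the tool goes at most 62.5 mm and 10.7 degrees, less where a joint would pass 70% of its speed; a pose out of reach is approached as far as the arm can. A call is refused whole if a number of a shift passes 0.0625 or a number of a turn 10.7, either way. A call with a gripper value outside its range is refused whole. "fingers" is the finger opening in m, from 0 to 0.0854, set as the call begins (left out, the last holds). The fingers move at their own pace and stop on an object; "newtons" is the grip in N (left out, the last holds). Time passes only in rows, so rows that do not move let the fingers close. It gives the time, the measured TCP pose, the force and the opening at its end, in the units of the state.
- bot.observe(): the state, without advancing time (a new reading comes with each control period).
- bot.read_camera(name): name is "scene" or "top"; returns a dict with "pixels" (420x560x3 uint8, red, green, blue), "range_z" (420x560 float32, m along the optical axis (not along the pixel's ray), 0 where there is no reading), "K" (3x3 intrinsics, pixels), "R" (3x3) and "t" (3): a world point X has camera coordinates R X + t. Camera axes: x right, y down, z forward; pixel columns grow to the right and rows downward; lengths in m; the calibration is good to about 2 mm. A picture is of the moment at which its call begins.
- bot.sign_off(): hands the job in, once; it reports no verdict.
The state is a dict: "clock": time; "joint_positions": joint angles; "joint_velocities": joint speeds; "joint_efforts": joint torques, N m; "position": TCP position; "eef_rot": TCP orientation; "ft_force": force on the tool from outside, world axes, zero at the start; "moment": the same for the moment, N m; "gripper_width": opening from 0.0 (shut) to 1.0 (fully open).
Only numpy, scipy, OpenCV 4.12 (cv2) and the standard library are available. Lean on these libraries where they do the work, as an engineer would, in place of code of your own. Each camera call takes 0.05 s, during which the arm holds its last target.

### The job

A photomask lies loose and off centre in the self-centring inspection cradle. Turn the cradle's turnbuckle by its tommy bars, pushing the top bar away from you towards the mask, bar after bar, until both jaws are fully home on their stop collars and the mask is held square and central between the sprung pads. Keep the gripper off the mask, leave the dust blower, timer and solvent bottle where they are, and take the gripper away when done.

Things in the scene. Friction and masses are not known exactly. Their poses are not given: they have to be found in the camera images.
- cradle: Self-centring mask cradle fixed to the worktop: dark anodised base plate 208 x 226 mm, 12 mm high. Origin on the worktop under it; x points from the turnbuckle side to the mask side (roughly away from the robot), y left along the turnbuckle, z up. Turnbuckle axis: parallel to y at x = -60, z = 66 mm. Nothing of it but the tommy bars stands higher than 80 mm.
- hub (a point): Centre of the turnbuckle body, on its axis, in the plane of its four tommy bars (cradle x = -60, y = 0, z = 66 mm); axes as the cradle's. The two fixed bearing yokes that carry the body stand at y = +-36 mm (9 mm thick, top at z = 79 mm): 63 mm are free between them.
- turnbuckle (a joint): Turn of the turnbuckle body about cradle +y, rad. At 0 (open) one bar points straight up; at q the bars lean q and q + 90, 180, 270 degrees from vertical towards +x. Pushing the top bar towards +x (the mask) makes it grow and draws both jaws in. Starts at 0 to 1.5; stops at 6.0, jaws on their stop collars. Friction 0.12 N m (4 N at mid-bar); stays where left.
- bar_0 (a point): Ball at the end of the tommy bar that points up at turnbuckle 0. The four steel bars, 90 degrees apart, are 8 mm thick; they stand out of a hub 29 mm in diameter and end in black balls 13.6 mm in diameter, centred 40 mm from the axis. A bar that leans far towards the robot rises as it is pushed: a finger moved level drags on its ball and can jam, so rise with it.
- jaw_left (a joint): Travel of the left jaw carriage, m: 0 fully open, 0.0114 on its stop collars. Left- and right-hand threads move both jaws inwards together, 1.9 mm each per radian of the turnbuckle.
- jaw_right (a joint): The same for the right jaw carriage.
- pad_left: Sprung tan plastic pad of the left jaw (94 mm long, 15 mm high, cradle z = 26 to 41 mm) that bears on the mask's left edge; spring 1.6 N/mm. It gives about 2.5 mm when the jaw is home. Origin: middle of its gripping face.
- pad_right: The same on the right jaw, bearing on the mask's right edge.
- nest (a point): Centre of the mask's place, on top of the mask rests (cradle x = 45, y = 0, z = 32 mm). Axes as the cradle's.
- mask_centre (a point): Centre of the photomask: a loose square glass plate, 102 x 102 x 3 mm, 90 g, with a brown chrome field, lying flat on the two tan rests between the jaws, at first some mm off centre to the left or right and slightly askew. Its x and y axes lie along its sides.
- mask: The same photomask; origin at the centre of its underside.
- blower: Dust blower: black rubber bulb with a pale nozzle, lying loose to the left of the cradle, 50 x 116 x 50 mm; origin under its centre.
- timer: Small grey timer lying loose to the right of the cradle, 46 x 52 x 19 mm; origin under its centre.
- solvent_bottle: White solvent bottle with a red cap standing to the right of the cradle, 60 mm in diameter, 146 mm high; origin under its centre.

How it is judged:
By the outcome, as a careful person would: the job done as asked, in the order asked, and still so for the second after the job is handed in, with the robot touching nothing.
It also fails if it takes over 51 s, if anything falls off the work surface, if the arm or the gripper's body presses on something with over 40 N, if the wrist force passes 120 N, or if a joint passes its speed limit or range.

## Working session

There is one attempt and no reset: what is moved stays moved. The work goes in short steps, Python scripts to look and compute and a tool call to move; the robot and the scene stay as the last step left them, time stands still between calls to the robot, and variables do not carry over. Pictures are saved under pics/ and viewed, and the job is handed in when it is done.

Besides the shell and the picture viewer there is one more tool, called after "Request:" as name([rows], argument=value, ...), one row to a line, values as JSON. servo_tool: Moves the arm, as the interface text tells. Its arguments: {"type":"object","properties":{"motion":{"type":"array"},"fingers":{"type":"number"},"newtons":{"type":"number"}},"required":["motion"]}

```bash
mkdir -p pics
cat > h.py <<'E'
import numpy as np, cv2
from station import bot
def shot(cam,name):
    d=bot.read_camera(cam); cv2.imwrite(f'pics/{name}.png',cv2.cvtColor(d['pixels'],cv2.COLOR_RGB2BGR))
    np.savez(f'pics/{name}.npz',**d); return d
def pts(d):
    z=d['range_z']; K=d['K']; h,w=z.shape
    u,v=np.meshgrid(np.arange(w),np.arange(h))
    c=np.stack([(u-K[0,2])/K[0,0]*z,(v-K[1,2])/K[1,1]*z,z],-1)
    P=(c-d['t'])@d['R']; P[z==0]=np.nan; return P
E
python3 - <<'E'
from h import *
a=shot('scene','s0');b=shot('top','t0')
for d in(a,b): print(d['K'],d['R'],d['t'],-d['R'].T@d['t'])
print(bot.observe())
E
```

```text
[[470.66386467   0.         277.45755642]
 [  0.         470.66386467 206.79718451]
 [  0.           0.           1.        ]] [[-0.90804501  0.41885411  0.0039359 ]
 [ 0.34217849  0.74717199 -0.56977881]
 [-0.24159499 -0.51603803 -0.82178867]] [0.5333108  0.06150191 1.25876867] [0.76733778 0.38024058 1.06738525]
[[379.51034177   0.         278.19859512]
 [  0.         379.51034177 211.91229822]
 [  0.           0.           1.        ]] [[-0.01986443 -0.99979898  0.00272268]
 [-0.98404424  0.01906967 -0.17689905]
 [ 0.17681157 -0.00619323 -0.98422524]] [-0.23488924  0.4875674   0.94794836] [ 0.30751372 -0.23826891  1.01988443]
{'clock': 0.1, 'joint_positions': array([1.12941640e+00, 3.13947067e-01, 4.51265173e-02, 1.30363193e+00,
       2.69829115e-05, 1.43118069e+00]), 'joint_velocities': array([ 0.00155043, -0.00238301,  0.0027402 ,  0.0014867 ,  0.00063039,
        0.00089255]), 'joint_efforts': array([ 4.52905835e-03, -4.81724954e+01,  2.99244422e+01,  1.27470455e-02,
       -8.52815879e-05, -2.75607078e-06]), 'position': array([0.17070832, 0.54860271, 0.23049955]), 'eef_rot': array([-4.72138483e-01, -3.10540509e+00,  2.47993978e-03]), 'ft_force': array([ 0.50579962, -0.69741601, -0.06351524]), 'moment': array([-0.02036394, -0.07086802, -0.01810515]), 'gripper_width': 0.9970162110546892}
```

View pics/s0.png

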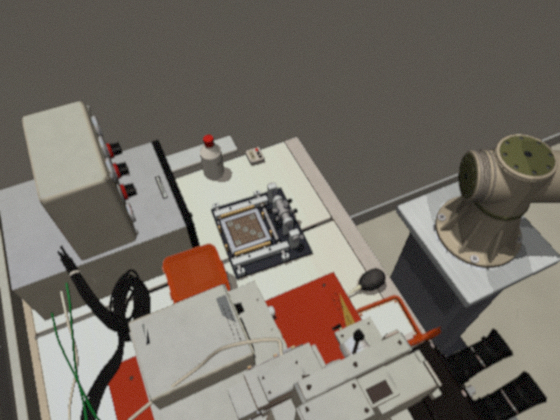

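View pics/t0.png

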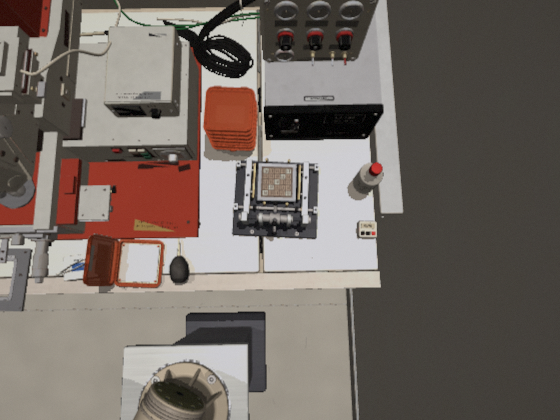

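Run:
```python
from h import *
a=cv2.imread('pics/s0.png');b=cv2.imread('pics/t0.png')
A=cv2.resize(a[170:280,195:325],None,fx=6,fy=6,interpolation=cv2.INTER_CUBIC)[:600]
B=cv2.resize(b[150:245,222:330],None,fx=6,fy=6,interpolation=cv2.INTER_CUBIC)
cv2.imwrite('pics/s0c.png',A);cv2.imwrite('pics/t0c.png',B)
```

```text
(no output)
```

View pics/s0c.png

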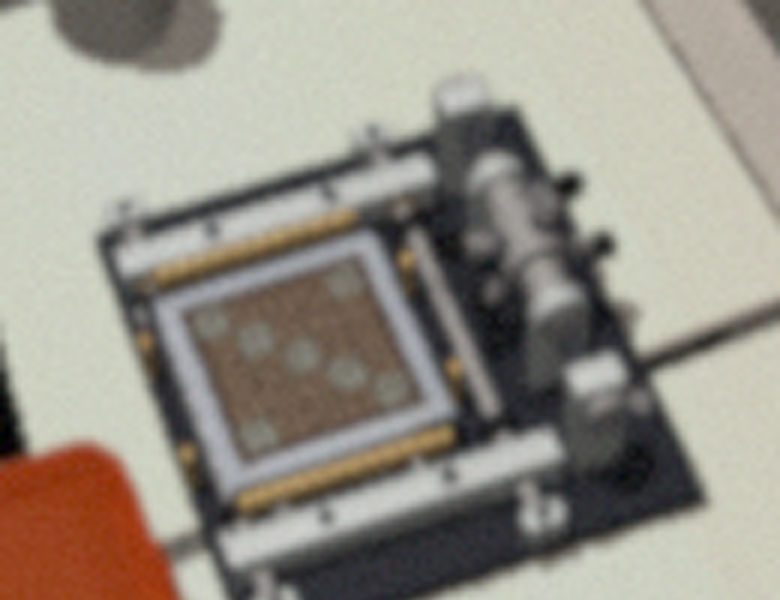

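View pics/t0c.png

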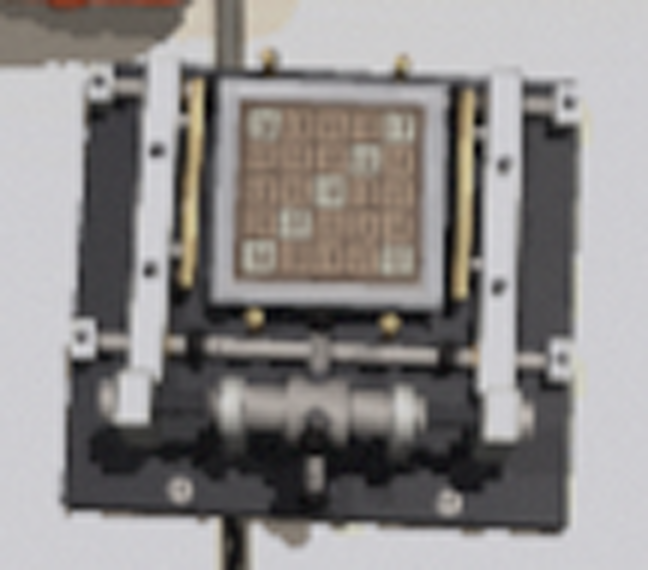

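```bash
cat >> h.py <<'E'
def ray(d,uv,z):
    uv=np.atleast_2d(uv).astype(float);K=d['K']
    r=np.c_[(uv[:,0]-K[0,2])/K[0,0],(uv[:,1]-K[1,2])/K[1,1],np.ones(len(uv))]@d['R']
    c=-d['R'].T@d['t']; return c+r*((z-c[2])/r[:,2])[:,None]
def proj(d,X):
    c=np.atleast_2d(X)@d['R'].T+d['t'];return (c/c[:,2:])[:,:2]*[d['K'][0,0],d['K'][1,1]]+d['K'][:2,2]
E
python3 - <<'E'
from h import *
d=dict(np.load('pics/t0.npz'))
g=d['pixels'].max(2).astype(np.uint8)
P=pts(d)
m=(g<95).astype(np.uint8); roi=np.zeros_like(m); roi[155:242,228:324]=1; m*=roi
# only where depth height 0.004-0.1
z=P[...,2]; print(np.nanmedian(z[250:265,280:350]), np.nanmedian(z[225:232,240:250]))
hm=((z>0.007)&(z<0.1)).astype(np.uint8)*roi
for M in(m,hm):
    M=cv2.morphologyEx(M,cv2.MORPH_OPEN,np.ones((2,2)))
    M=cv2.morphologyEx(M,cv2.MORPH_CLOSE,np.ones((7,7)))
    cs=cv2.findContours(M,0,2)[0]; c=max(cs,key=cv2.contourArea)
    W=ray(d,c[:,0,:],0.012)
    r=cv2.minAreaRect((W[:,:2]*1000).astype(np.float32));print(r,cv2.boxPoints(r).tolist())
for X in [(.35,0.0,.0)]: print(proj(d,X))
E
```

```text
0.0008010098588404828 0.012468978323390258
((516.73779296875, -240.11973571777344), (223.5887451171875, 222.0964813232422), 86.57998657226562) [[399.2182312011719, -345.0904235839844], [620.9191284179688, -358.339599609375], [634.25732421875, -135.1490478515625], [412.55645751953125, -121.89987182617188]]
((528.5020141601562, -242.07122802734375), (225.3214111328125, 215.2662811279297), 86.18453979492188) [[413.6106262207031, -347.3199768066406], [628.3997802734375, -361.64447021484375], [643.3934326171875, -136.82247924804688], [428.604248046875, -122.49798583984375]]
[[187.31078094 265.7109602 ]]
```

Run:
```python
from h import *
d=dict(np.load('pics/t0.npz')); s=dict(np.load('pics/s0.npz'))
c=np.array([[65,509],[565,530],[580,80],[85,68]])/6+[222,150]-0.4
W=ray(d,c,.012); print(W, W.mean(0), [np.linalg.norm(W[i]-W[i-1]) for i in range(4)])
c=np.array([[703,500],[517,105],[100,238]])/6+[195,170]-.4
V=ray(s,c,.012); print(V)  # near-left? 
P=pts(d); Q=pts(s)
# fit by depth points in plate height band: top image
z=P[...,2]
yaw=np.radians(-3.6)
# hub cloud
for c0 in [(.5235,-.2405)]:
  R=np.array([[np.cos(yaw),-np.sin(yaw)],[np.sin(yaw),np.cos(yaw)]])
  for n,p in(('t',P),('s',Q)):
    q=p.reshape(-1,3).copy(); q=q[np.isfinite(q[:,0])]; q[:,:2]=(q[:,:2]-c0)@R
    k=(abs(q[:,0]+60e-3)<.055)&(abs(q[:,1])<.014)&(q[:,2]>.03)
    print(n,(q[k]*1000).round(0)[np.argsort(q[k][:,0])].tolist())
    k=(q[:,2]>.045)&(abs(q[:,0]+.06)<.06)&(abs(q[:,1])<.09)
    print(len(q[k]),q[k].min(0),q[k].max(0))
```

```text
[[ 0.42988336 -0.12127478  0.012     ]
 [ 0.4161601  -0.34335593  0.012     ]
 [ 0.62391147 -0.35803901  0.012     ]
 [ 0.63399375 -0.13018645  0.012     ]] [ 0.52598717 -0.23821404  0.012     ] [np.float64(0.20430484241680774), np.float64(0.22250475022709287), np.float64(0.20826959686383587), np.float64(0.22807551272572726)]
[[ 0.43744264 -0.11568101  0.012     ]
 [ 0.42040043 -0.33977494  0.012     ]
 [ 0.62399285 -0.34994913  0.012     ]]
t [[-100.0, 2.0, 56.0], [-100.0, 4.0, 52.0], [-100.0, -3.0, 52.0], [-99.0, -1.0, 51.0], [-98.0, 4.0, 56.0], [-98.0, 2.0, 56.0], [-97.0, 7.0, 50.0], [-97.0, -1.0, 52.0], [-97.0, -3.0, 53.0], [-95.0, -1.0, 58.0], [-95.0, 2.0, 56.0], [-95.0, 5.0, 54.0], [-95.0, 7.0, 51.0], [-95.0, -3.0, 53.0], [-93.0, 5.0, 56.0], [-92.0, -0.0, 55.0], [-92.0, 2.0, 54.0], [-92.0, -3.0, 52.0], [-92.0, 7.0, 48.0], [-90.0, 2.0, 56.0], [-90.0, 5.0, 55.0], [-90.0, -0.0, 56.0], [-88.0, 2.0, 59.0], [-87.0, 5.0, 53.0], [-87.0, -0.0, 52.0], [-85.0, -0.0, 60.0], [-85.0, 2.0, 57.0], [-85.0, 5.0, 55.0], [-84.0, 4.0, 105.0], [-84.0, -0.0, 106.0], [-84.0, 2.0, 105.0], [-82.0, 5.0, 
[... 8017 characters left out ...]
0, 7.0, 85.0], [-32.0, 4.0, 81.0], [-31.0, 5.0, 79.0], [-31.0, 0.0, 82.0], [-28.0, 6.0, 86.0], [-28.0, -1.0, 85.0], [-28.0, 8.0, 84.0], [-27.0, 2.0, 85.0], [-26.0, -2.0, 85.0], [-25.0, 8.0, 87.0], [-25.0, 9.0, 93.0], [-24.0, 10.0, 84.0], [-24.0, 3.0, 88.0], [-24.0, 4.0, 86.0], [-23.0, -1.0, 89.0], [-22.0, 9.0, 85.0], [-22.0, 10.0, 90.0], [-21.0, 3.0, 90.0], [-21.0, 4.0, 87.0], [-21.0, -3.0, 86.0], [-20.0, -0.0, 86.0], [-20.0, 8.0, 89.0], [-20.0, 8.0, 85.0], [-19.0, 2.0, 85.0], [-18.0, 4.0, 79.0], [-18.0, 6.0, 87.0], [-17.0, 0.0, 80.0], [-16.0, 2.0, 87.0], [-5.0, -0.0, 34.0], [-5.0, -8.0, 33.0], [-5.0, 0.0, 30.0]]
669 [-0.0995319  -0.08963952  0.04513392] [-0.01633817  0.08981385  0.10829009]
```

Run:
```python
from h import *
G={}
for n in('t0','s0'):
    p=pts(dict(np.load(f'pics/{n}.npz'))).reshape(-1,3); p=p[np.isfinite(p[:,0])]
    for x,y,z in p:
        k=(int(np.floor(x/.05)),int(np.floor(y/.05)))
        G.setdefault(k,{}).setdefault(n,[]).append(z)
for n in('t0','s0'):
  print(n,'cols y from .7 to -.45')
  for i in range(15,1,-1):
    print(f'{i*.05:.2f}',' '.join(f"{int(1000*np.percentile(G[(i,j)][n],99)):4d}" if (i,j) in G and n in G[(i,j)] else '   .' for j in range(13,-10,-1)))
from scipy.spatial.transform import Rotation as R
print(R.from_rotvec(bot.observe()['eef_rot']).as_matrix().round(3))
```

```text
t0 cols y from .7 to -.45
0.75    .    .    .    .    .    .    .    .  288  418  179  352  257  257  256  141  142  142  185  317  316  315  235
0.70    .    .    .    .    .    .    .    .    .  438  422  393  257  257  255  141  142  141  187  189  188  188  189
0.65    .    .    .    .    .    .    .    .  293  438  420  255  255  255  253  141  141  141  187  187  187  187  187
0.60    .    .    .    .    .    .    .  192  383  426  418  179  178  179  178    5   32   43   39   38   42   32    4
0.55    .    .    .    .    .    .    .  193  372  419   54   53   54   53   53    4   15   43   40   39   43   13    4
0.50    .    .    .    .    .    .  201  241  350  378  185  185   53   53   53    5   33   42   89   41   42   13    5
0.45    .    .    .    .    .    .  201  279  324  216  185  185   55   54   54    5   75   82   91   80   82    4    5
0.40    .    .    .    3   63  137  203  203  217  215  180  175   54   53   53    4   16   16  108   57   79    4    5
0.35    .    .    .    .   63   64   56  189   28  135  136   12   14   49   40    5    4    4    4    4    4    5
[... 1684 characters left out ...]
 2    4    3    3    3    2
0.30    .    .    .    .    .    .    .  117    .  133   12   12   13   51   42    2    1    1    2    3    2    2    3
0.25    .    .    .    .    .   55    .    .    .    .    0    7   10   -1    0   -1   -1   -1   -1   -3   -1   -2    0
0.20    .    .    .    .    .   54    .    .    .    .    .    .    .    .    .    .    .    .    .    .    .    .    .
0.15    .    .    .    .    .    .    .    .    .    .   -1    2   -1    2    1    0    0  -14    .    .    .    .    .
0.10    .    .    .    .    .    .    .    .    .    .    3    3    3  263  283    2    3    3    .    .    .    .    .
[[-0.955  0.297 -0.001]
 [ 0.297  0.955 -0.001]
 [ 0.    -0.002 -1.   ]]
```

Run:
```python
from h import *
p=pts(dict(np.load('pics/s0.npz'))).reshape(-1,3); p=p[np.isfinite(p[:,0])]
t=pts(dict(np.load('pics/t0.npz'))).reshape(-1,3); t=t[np.isfinite(t[:,0])]
for j in range(-2,14):
    for n,q in(('s',p),('t',t)):
        k=(q[:,1]>=j*.05)&(q[:,1]<j*.05+.05)&(q[:,2]>.15)&(q[:,0]>.12)
        if k.sum(): 
            a=q[k]; a=a[np.argsort(a[:,0])]; print(n,round(j*.05,2),k.sum(),a[:4].round(3).tolist())
a=cv2.imread('pics/s0.png'); cv2.imwrite('pics/s0l.png',cv2.resize(a[240:420,220:480],None,fx=3,fy=3,interpolation=cv2.INTER_CUBIC))
```

```text
s -0.1 589 [[0.891, -0.075, 0.151], [0.891, -0.073, 0.151], [0.892, -0.071, 0.151], [0.893, -0.072, 0.154]]
t -0.1 341 [[0.889, -0.075, 0.152], [0.89, -0.072, 0.15], [0.891, -0.061, 0.154], [0.891, -0.073, 0.154]]
s -0.05 1244 [[0.626, -0.013, 0.171], [0.627, -0.007, 0.175], [0.627, -0.023, 0.173], [0.627, -0.002, 0.176]]
t -0.05 2558 [[0.622, -0.02, 0.155], [0.623, -0.015, 0.154], [0.623, -0.005, 0.154], [0.623, -0.0, 0.153]]
s 0.0 3478 [[0.626, 0.046, 0.171], [0.626, 0.033, 0.173], [0.626, 0.008, 0.176], [0.626, 0.038, 0.174]]
t 0.0 2734 [[0.622, 0.041, 0.15], [0.623, 0.002, 0.153], [0.623, 0.033, 0.154], [0.623, 0.038, 0.154]]
s 0.05 3683 [[0.621, 0.099, 0.15], [0.622, 0.076, 0.15], [0.626, 0.051, 0.171], [0.626, 0.061, 0.173]]
t 0.05 2745 [[0.618, 0.086, 0.151], [0.62, 0.074, 0.152], [0.62, 0.081, 0.152], [0.62, 0.084, 0.151]]
s 0.1 5262 [[0.451, 0.144, 0.179], [0.451, 0.14, 0.181], [0.451, 0.148, 0.179], [0.452, 0.147, 0.183]]
t 0.1 2453 [[0.448, 0.143, 0.178], [0.448, 0.137, 0.176], [0.448, 0.139, 0.176], [0.448, 0.146, 0.176]]
s 0.15 1829 [[0.451, 0.169, 0.18], [0.451, 0.18, 0
[... 282 characters left out ...]
.239, 0.17], [0.421, 0.244, 0.17], [0.421, 0.25, 0.171], [0.421, 0.245, 0.188]]
s 0.25 6758 [[0.402, 0.295, 0.445], [0.402, 0.298, 0.45], [0.402, 0.297, 0.45], [0.403, 0.296, 0.449]]
t 0.25 4936 [[0.418, 0.268, 0.185], [0.418, 0.266, 0.185], [0.418, 0.271, 0.184], [0.418, 0.263, 0.182]]
s 0.3 6378 [[0.391, 0.317, 0.434], [0.393, 0.311, 0.437], [0.395, 0.322, 0.44], [0.398, 0.304, 0.444]]
t 0.3 1519 [[0.396, 0.332, 0.19], [0.397, 0.324, 0.187], [0.397, 0.332, 0.188], [0.397, 0.329, 0.186]]
s 0.35 2825 [[0.392, 0.379, 0.435], [0.4, 0.362, 0.449], [0.401, 0.395, 0.449], [0.402, 0.394, 0.451]]
t 0.35 350 [[0.422, 0.354, 0.182], [0.422, 0.372, 0.184], [0.422, 0.363, 0.181], [0.422, 0.352, 0.179]]
```

View pics/s0l.png

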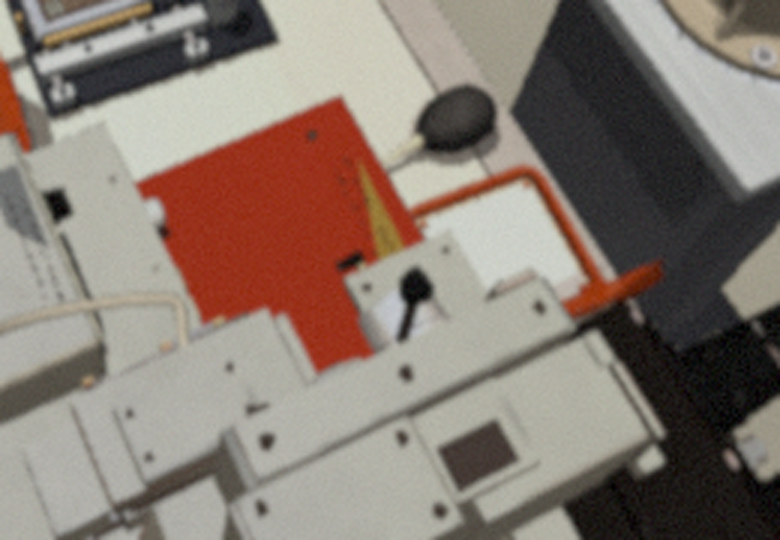

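Request:
servo_tool([
  {"offset": [0,0,-0.025],"roll": -7},
  {"offset": [0,0,-0.025],"roll": -7},
  {"offset": [-0.0035,-0.055,0],"roll": 0},
  {"offset": [-0.0035,-0.055,0],"roll": 0},
  {"offset": [-0.0035,-0.055,0],"roll": 0},
  {"offset": [-0.0035,-0.055,0],"roll": 0},
  {"offset": [0,0,0],"roll": 0},
], fingers=0)

```text
clock: 0.98
position: [0.173, 0.3217, 0.2782]
eef_rot: [-0.075, -3.137, 0.014]
ft_force: [0.4, 0.1, 0.2]
gripper_width: 0.001
```

Request:
servo_tool([
  {"offset": [-0.0445,-0.029,0],"roll": 0},
  {"offset": [-0.0445,-0.029,0],"roll": 0},
  {"offset": [-0.032,-0.0385,0],"roll": 0},
  {"offset": [-0.032,-0.0385,0],"roll": 0},
  {"offset": [-0.032,-0.0385,0],"roll": 0},
  {"offset": [-0.0145,-0.046,0],"roll": 0},
  {"offset": [-0.0145,-0.046,0],"roll": 0},
  {"offset": [-0.0145,-0.046,0],"roll": 0},
  {"offset": [-0.003,-0.055,0],"roll": 0},
  {"offset": [-0.003,-0.055,0],"roll": 0},
  {"offset": [-0.003,-0.055,0],"roll": 0},
  {"offset": [-0.003,-0.055,0],"roll": 0},
  {"offset": [0,0,0],"roll": -1},
])

```text
clock: 2.6
position: [0.4077, -0.2341, 0.2773]
eef_rot: [0.029, 3.139, -0.005]
ft_force: [-0.4, 0.5, -0.0]
gripper_width: -0.001
```

Run:
```python
from h import *
d=shot('top','t1'); cv2.imwrite('pics/t1c.png',cv2.resize(d['pixels'][150:250,220:330,::-1],None,fx=6,fy=6,interpolation=cv2.INTER_CUBIC))
o=bot.observe();print(o['position'],o['eef_rot'],o['joint_positions'])
# refine hub in world from depth (t0,s0)
for n in('t0','s0'):
    P=pts(dict(np.load(f'pics/{n}.npz'))).reshape(-1,3)
    k=(P[:,2]>.085)&(P[:,2]<.115)&(abs(P[:,0]-.46)<.07)&(abs(P[:,1]+.235)<.025)
    a=P[k&(P[:,0]<.46)&(P[:,2]>.097)];b=P[k&(P[:,0]>.475)&(P[:,2]>.08)]
    print(n,len(a),np.median(a,0),a.min(0),a.max(0),len(b),np.median(b,0),b.min(0),b.max(0))
```

```text
[ 0.40741639 -0.232235    0.27735922] [ 0.02486639  3.13958064 -0.00344875] [-6.89185772e-01  9.42160799e-02 -1.16650854e-01  1.35706093e+00
 -5.02571115e-04 -6.73346242e-01]
t0 23 [ 0.44444119 -0.23332224  0.10704948] [ 0.43954539 -0.23821769  0.10219982] [ 0.45203872 -0.22830874  0.10967306] 23 [ 0.49763754 -0.23671468  0.08942899] [ 0.49061716 -0.24167576  0.08512802] [ 0.50514506 -0.23156936  0.09453723]
s0 24 [ 0.44829874 -0.23089093  0.10431331] [ 0.4401011  -0.23935387  0.09730906] [ 0.45368864 -0.22558192  0.10829009] 19 [ 0.50064442 -0.23599003  0.0867192 ] [ 0.49070447 -0.24265907  0.08523754] [ 0.50733973 -0.22960034  0.0926433 ]
```

View pics/t1c.png

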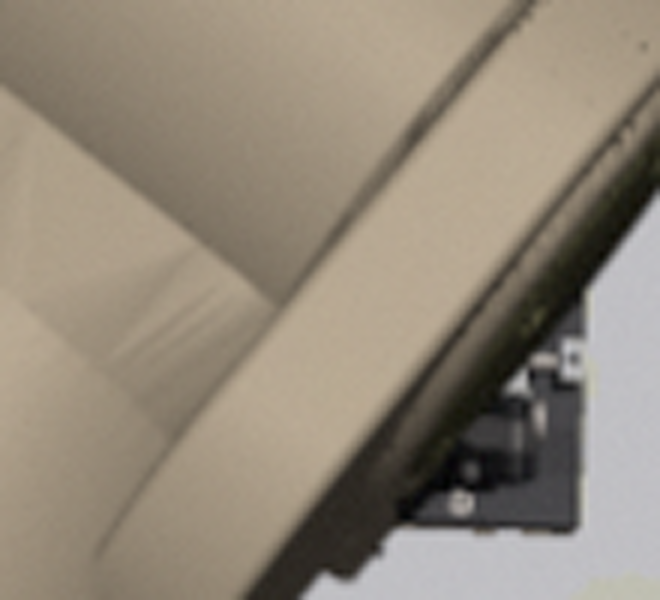

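Request:
servo_tool([
  {"offset": [0,0,0.06],"roll": 2.7},
  {"offset": [0,0,0.06],"roll": 0},
  {"offset": [0,0,0.05],"roll": 0},
  {"offset": [0,0,0.013],"roll": 0},
  {"offset": [0,0,0],"roll": 0},
])

```text
clock: 3.28
position: [0.4117, -0.2279, 0.0918]
eef_rot: [0.089, 3.134, -0.004]
ft_force: [0.1, 0.1, 0.6]
gripper_width: 0.003
```

```bash
cat > look.py <<'E'
from h import *
import sys
n=sys.argv[1]
d=shot('scene',n); cv2.imwrite(f'pics/{n}c.png',cv2.resize(d['pixels'][170:280,195:325,::-1],None,fx=5,fy=5,interpolation=cv2.INTER_CUBIC))
o=bot.observe();print(o['clock'],o['position'],o['eef_rot'],o['ft_force'])
P=pts(d).reshape(-1,3);P=P[np.isfinite(P[:,0])]
yaw=np.radians(-3.6);R=np.array([[np.cos(yaw),-np.sin(yaw)],[np.sin(yaw),np.cos(yaw)]])
q=P.copy();q[:,:2]=(P[:,:2]-[.4625,-.234])@R;q[:,2]-=.066
k=(np.hypot(q[:,0],q[:,2])<.055)&(np.hypot(q[:,0],q[:,2])>.02)&(abs(q[:,1])<.010)
q=q[k]*1000
r=np.hypot(q[:,0],q[:,2]);a=np.degrees(np.arctan2(q[:,0],q[:,2]))
h=np.histogram(a,bins=np.arange(-180,181,10));print({int(b):int(c) for b,c in zip(h[1],h[0]) if c})
E
python3 look.py s1
```

```text
3.325 [ 0.41198922 -0.22829977  0.09240533] [ 0.08943269  3.13353896 -0.00511185] [-0.09479866  0.81964053 -0.27870342]
{-130: 7, -120: 21, -110: 1, -60: 4, -50: 3, -40: 1, -30: 16, -20: 17, 50: 18, 60: 21, 70: 2, 130: 9, 140: 20, 150: 5, 160: 3, 170: 5}
```

View pics/s1c.png

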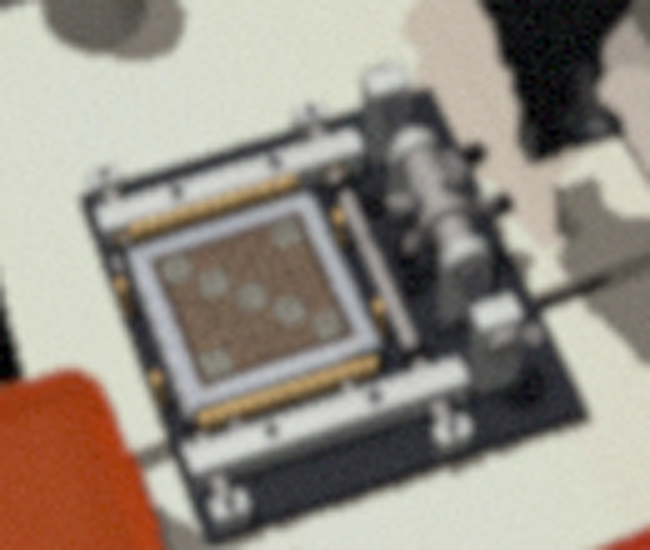

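Run:
```python
from h import *
d=dict(np.load('pics/s1.npz'))
print(proj(d,[[.412,-.2283,.092]]), [((p-[195,170])*5).round().tolist() for p in proj(d,[[.412,-.2283,.092],[.423,-.2283+.015,.092],[.423,-.2283-.015,.092],[.401,-.213,.092],[.401,-.243,.092],[.446,-.2325,.102]])])
P=pts(d);p=P.reshape(-1,3);k=(p[:,2]>.09)&(p[:,2]<.13)&(abs(p[:,0]-.41)<.045)&(abs(p[:,1]+.228)<.05)&(p[:,0]<.437)
q=p[k];print(len(q),q.min(0),q.max(0)); print((q[np.argsort(q[:,2])][:60]*1000).round().astype(int).tolist())
```

```text
[[302.50370556 198.75863574]] [[538.0, 144.0], [531.0, 173.0], [505.0, 129.0], [570.0, 159.0], [544.0, 115.0], [474.0, 149.0]]
51 [ 0.4077154  -0.23324903  0.09282987] [ 0.42452404 -0.21279213  0.12843   ]
[[420, -220, 93], [423, -221, 94], [423, -233, 96], [423, -226, 97], [420, -221, 97], [411, -216, 97], [420, -216, 98], [420, -222, 99], [411, -218, 99], [423, -227, 99], [415, -215, 100], [423, -222, 101], [424, -232, 102], [425, -218, 102], [423, -228, 103], [415, -216, 104], [408, -213, 104], [419, -218, 104], [410, -213, 104], [423, -233, 105], [421, -214, 105], [422, -229, 105], [419, -213, 106], [421, -220, 106], [418, -215, 107], [420, -222, 108], [424, -220, 108], [419, -218, 108], [418, -216, 109], [424, -232, 110], [423, -222, 110], [423, -227, 112], [419, -219, 112], [424, -233, 113], [419, -219, 115], [421, -220, 115], [424, -221, 116], [419, -214, 117], [424, -226, 117], [423, -223, 117], [423, -229, 118], [421, -221, 118], [419, -220, 119], [423, -230, 121], [424, -222, 123], [422, -220, 124], [422, -231, 124], [421, -233, 125], [424, -222, 127], [421, -217, 127], [421, -233, 128]]
```

Request:
servo_tool([
  {"offset": [-0.016,-0.001,-0.002],"roll": 0},
  {"offset": [-0.005,-0.001,-0.002],"roll": 0},
  {"offset": [-0.005,0,-0.001],"roll": 0},
  {"offset": [-0.007,0,0],"roll": 0},
  {"offset": [-0.007,0,0.001],"roll": 0},
  {"offset": [-0.006,0,0.002],"roll": 0},
])

```text
clock: 4.08
position: [0.4606, -0.2344, 0.1024]
eef_rot: [0.089, 3.129, -0.014]
ft_force: [-3.2, 1.4, 4.6]
gripper_width: 0.0
```

```bash
python3 look.py s2
```

```text
4.125 [ 0.46136482 -0.23453193  0.10212801] [ 0.08895728  3.1283241  -0.01423264] [-1.13049611  0.22221836  3.82371357]
{-90: 1, -80: 8, -70: 20, -60: 5, -10: 1, 0: 8, 10: 16, 20: 20, 30: 2, 90: 8, 100: 30, 110: 4, 130: 1, 150: 1, 160: 4, 170: 4}
```

View pics/s2c.png

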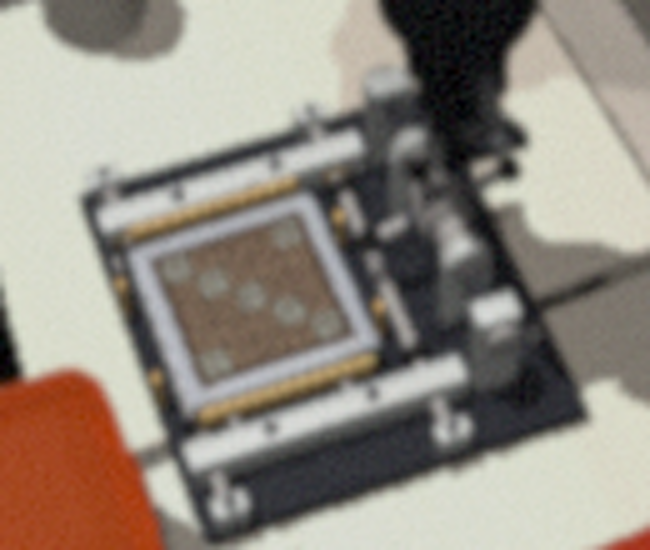

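Request:
servo_tool([
  {"offset": [0.004,0.002,0.005],"roll": 0},
  {"offset": [0,0,0.005],"roll": 0},
  {"offset": [-0.005,0,0.001],"roll": 0},
  {"offset": [-0.005,0,0.002],"roll": 0},
  {"offset": [-0.005,0,0.003],"roll": 0},
  {"offset": [-0.006,0,0.003],"roll": 0},
  {"offset": [0,0,0],"roll": 0},
])

```text
clock: 5.0
position: [0.4776, -0.2333, 0.0807]
eef_rot: [0.09, 3.133, -0.013]
ft_force: [-1.9, 0.1, 1.6]
gripper_width: -0.003
```

```bash
python3 look.py s3
```

```text
5.05 [ 0.4776265  -0.2333039   0.08084448] [ 0.09037689  3.13289036 -0.01327131] [-1.32472703  0.54842896  0.42380541]
{-130: 6, -120: 18, -110: 2, -40: 3, -30: 8, -20: 4, 20: 2, 30: 9, 40: 9, 50: 12, 60: 20, 70: 2, 130: 4, 140: 21, 150: 5, 160: 9, 170: 4}
```

View pics/s3c.png

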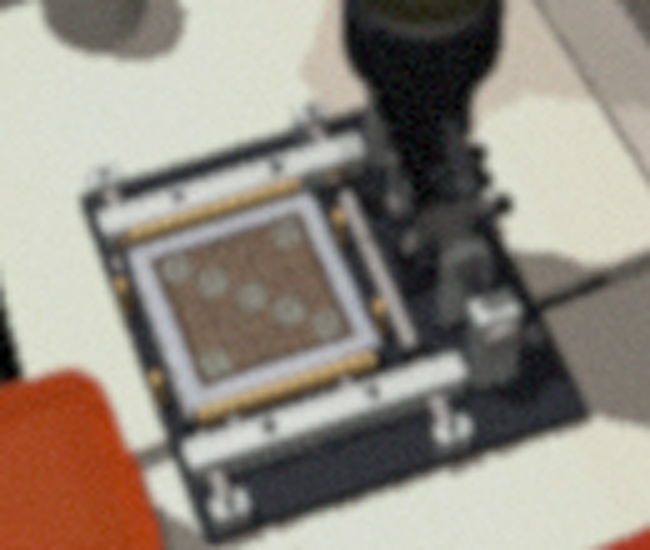

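Request:
servo_tool([
  {"offset": [0,0,-0.024],"roll": 0},
  {"offset": [0,0,-0.024],"roll": 0},
  {"offset": [0.035,0.0,0],"roll": 0},
  {"offset": [0.034,0,0],"roll": 0},
  {"offset": [0,0,0.03],"roll": 0},
  {"offset": [0,0,0.006],"roll": 0},
  {"offset": [0,0,0],"roll": 0},
])

```text
clock: 5.92
position: [0.4152, -0.2316, 0.0951]
eef_rot: [0.086, 3.117, -0.019]
ft_force: [0.2, 0.5, -0.1]
gripper_width: -0.001
```

```bash
python3 look.py s4
```

```text
5.975 [ 0.41527383 -0.23169405  0.09523347] [ 0.08597386  3.11663967 -0.01886323] [-0.06451492 -0.32857855  0.25435656]
{-130: 7, -120: 18, -110: 3, -60: 2, -50: 6, -40: 2, -30: 18, -20: 16, -10: 1, 50: 15, 60: 23, 130: 6, 140: 22, 150: 3, 160: 1, 170: 7}
```

Request:
servo_tool([
  {"offset": [-0.013,0,0.001],"roll": 0},
  {"offset": [-0.005,0,-0.001],"roll": 0},
  {"offset": [-0.005,0,-0.001],"roll": 0},
  {"offset": [-0.007,0,0.001],"roll": 0},
  {"offset": [-0.007,0,0.002],"roll": 0},
  {"offset": [-0.005,0,0.002],"roll": 0},
  {"offset": [-0.004,0,0.002],"roll": 0},
])

```text
clock: 6.85
position: [0.4637, -0.2351, 0.0926]
eef_rot: [0.085, 3.122, -0.024]
ft_force: [-3.2, 0.3, 4.1]
gripper_width: 0.003
```

```bash
python3 look.py s5
```

```text
6.9 [ 0.46408618 -0.23509783  0.09247551] [ 0.0847421   3.12127358 -0.02348191] [-2.0792313   0.37208451  2.60083337]
{-160: 4, -80: 1, -70: 8, -60: 8, 0: 2, 10: 19, 20: 20, 30: 9, 40: 1, 90: 2, 100: 23, 110: 17, 130: 1, 160: 3, 170: 3}
```

Request:
servo_tool([
  {"offset": [-0.005,0,0.002],"roll": 0},
  {"offset": [-0.005,0,0.003],"roll": 0},
  {"offset": [-0.004,0,0.002],"roll": 0},
  {"offset": [0,0,0],"roll": 0},
])

```text
clock: 7.4
position: [0.4778, -0.2358, 0.0844]
eef_rot: [0.086, 3.124, -0.023]
ft_force: [-2.5, -0.3, 2.4]
gripper_width: 0.003
```

```bash
python3 look.py s6
```

```text
7.45 [ 0.47785561 -0.23579648  0.08448036] [ 0.08559971  3.12400346 -0.02282859] [-1.70542882  0.20414148  0.90992946]
{-140: 2, -130: 19, -120: 5, -40: 5, -30: 8, 20: 4, 30: 13, 40: 8, 50: 23, 60: 9, 70: 1, 120: 1, 130: 26, 140: 7, 160: 4, 170: 7}
```

View pics/s6c.png

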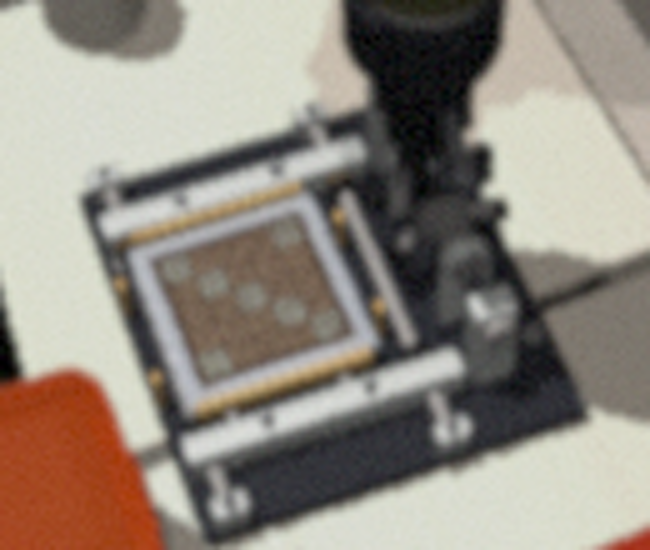

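Request:
servo_tool([
  {"offset": [-0.003,0,0.002],"roll": 0},
  {"offset": [0,0,0],"roll": 0},
  {"offset": [0,0,-0.022],"roll": 0},
  {"offset": [0,0,-0.022],"roll": 0},
  {"offset": [0.036,0.0,0],"roll": 0},
  {"offset": [0.035,0.001,0],"roll": 0},
  {"offset": [0,0,0.028],"roll": 0},
  {"offset": [0,0,0.006],"roll": 0},
  {"offset": [0,0,0],"roll": 0},
])

```text
clock: 8.57
position: [0.4172, -0.2332, 0.0945]
eef_rot: [0.081, 3.105, -0.028]
ft_force: [-0.1, -0.4, -0.1]
gripper_width: -0.002
```

```bash
python3 look.py s7
```

```text
8.625 [ 0.41732469 -0.23328271  0.09465531] [ 0.08100968  3.10536504 -0.02803276] [-0.11019841 -0.23566327 -0.91724409]
{-130: 7, -120: 20, -110: 2, -60: 1, -50: 11, -40: 1, -30: 17, -20: 17, -10: 1, 50: 12, 60: 28, 130: 4, 140: 25, 150: 3, 160: 3, 170: 9}
```

Request:
servo_tool([
  {"offset": [-0.011,0.002,0.001],"roll": 0},
  {"offset": [-0.005,0,-0.001],"roll": 0},
  {"offset": [-0.005,0,-0.001],"roll": 0},
  {"offset": [-0.007,0,0.001],"roll": 0},
  {"offset": [-0.007,0,0.002],"roll": 0},
  {"offset": [-0.005,0,0.002],"roll": 0},
  {"offset": [-0.004,0,0.002],"roll": 0},
])

```text
clock: 9.5
position: [0.4632, -0.2344, 0.0925]
eef_rot: [0.08, 3.111, -0.034]
ft_force: [-4.3, 0.1, 4.4]
gripper_width: 0.0
```

```bash
python3 look.py s8
```

```text
9.55 [ 0.46369144 -0.2344337   0.0924168 ] [ 0.08030025  3.11065252 -0.03384582] [-2.03625163 -1.02493178  3.08486906]
{-180: 1, -160: 4, -80: 2, -70: 8, -60: 3, -50: 1, 0: 3, 10: 18, 20: 21, 30: 7, 90: 3, 100: 28, 110: 10, 120: 1, 130: 3, 140: 1, 160: 2, 170: 8}
```

Request:
servo_tool([
  {"offset": [-0.005,0,0.002],"roll": 0},
  {"offset": [-0.005,0,0.003],"roll": 0},
  {"offset": [-0.004,0,0.002],"roll": 0},
  {"offset": [-0.003,0,0.002],"roll": 0},
  {"offset": [0,0,0],"roll": 0},
])

```text
clock: 10.18
position: [0.4798, -0.2351, 0.0818]
eef_rot: [0.082, 3.116, -0.033]
ft_force: [-3.1, -0.4, 3.0]
gripper_width: -0.001
```

```bash
python3 look.py s9
```

```text
10.225 [ 0.47981887 -0.23512321  0.08191303] [ 0.08158472  3.11575657 -0.03269457] [-2.87369516 -0.32944618  2.36566739]
{-130: 6, -120: 23, -110: 1, -40: 1, -30: 10, -20: 6, 20: 1, 30: 11, 40: 8, 50: 14, 60: 18, 70: 1, 130: 6, 140: 22, 150: 5, 170: 3}
```

View pics/s9c.png

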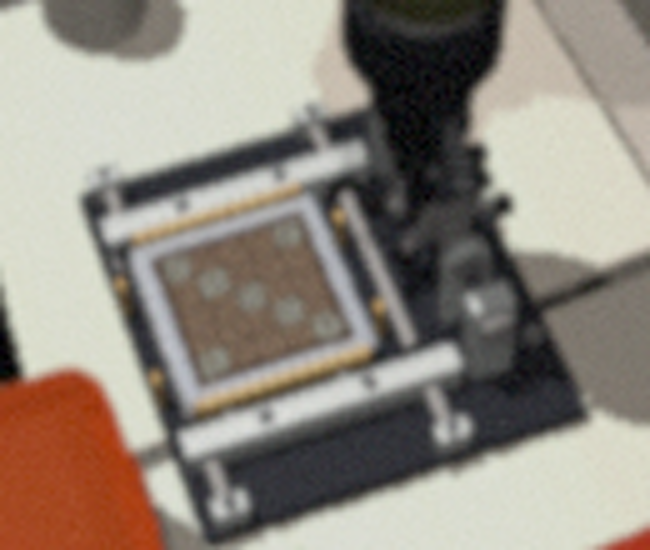

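Request:
servo_tool([
  {"offset": [0,0,-0.023],"roll": 0},
  {"offset": [0,0,-0.023],"roll": 0},
  {"offset": [0.036,0.0,0],"roll": 0},
  {"offset": [0.035,0.002,0],"roll": 0},
  {"offset": [0,0,0.028],"roll": 0},
  {"offset": [0,0,0.005],"roll": 0},
  {"offset": [0,0,0],"roll": 0},
])

```text
clock: 11.1
position: [0.4163, -0.2305, 0.0957]
eef_rot: [0.076, 3.097, -0.034]
ft_force: [0.9, -0.5, 0.5]
gripper_width: -0.002
```

```bash
python3 look.py s10
```

```text
11.15 [ 0.41636608 -0.23059372  0.09581496] [ 0.07614559  3.09710128 -0.03423914] [-0.00822735  0.51202226  1.10945401]
{-130: 6, -120: 22, -110: 1, -60: 2, -50: 9, -40: 1, -30: 21, -20: 12, 40: 1, 50: 18, 60: 19, 70: 3, 130: 6, 140: 24, 150: 3, 160: 4, 170: 5}
```

Request:
servo_tool([
  {"offset": [-0.009,0,0.0],"roll": 0},
  {"offset": [-0.003,0,-0.001],"roll": 0},
  {"offset": [-0.002,0,-0.001],"roll": 0},
  {"offset": [-0.002,0,0],"roll": 0},
])

```text
clock: 11.65
position: [0.4325, -0.2318, 0.0994]
eef_rot: [0.076, 3.101, -0.037]
ft_force: [-7.0, -0.7, 5.0]
gripper_width: 0.003
```

Request:
servo_tool([
  {"offset": [-0.002,0,0],"roll": 0},
  {"offset": [-0.002,0,0],"roll": 0},
])

```text
clock: 11.9
position: [0.4344, -0.232, 0.1004]
eef_rot: [0.078, 3.105, -0.038]
ft_force: [-6.8, -0.0, 7.1]
gripper_width: 0.002
```

Request:
servo_tool([
  {"offset": [-0.003,0,0],"roll": 0},
  {"offset": [-0.003,0,0],"roll": 0},
])

```text
clock: 12.15
position: [0.4373, -0.2322, 0.1015]
eef_rot: [0.08, 3.111, -0.04]
ft_force: [-11.7, -0.7, 7.0]
gripper_width: 0.002
```

```bash
python3 look.py s11
```

```text
12.2 [ 0.43721152 -0.23213341  0.10152907] [ 0.07998822  3.11159447 -0.04020529] [-9.51501458 -0.48032773  7.17363844]
{-120: 5, -110: 19, -100: 7, -30: 5, -20: 21, -10: 19, 50: 3, 60: 9, 70: 27, 80: 4, 130: 2, 150: 18, 160: 9, 170: 7}
```

View pics/s11c.png

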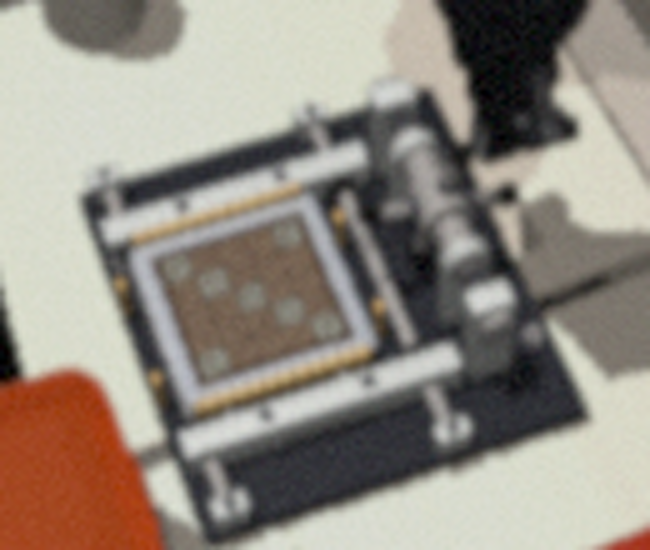

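Request:
servo_tool([
  {"offset": [-0.005,0,0],"roll": 0},
  {"offset": [-0.005,0,0],"roll": 0},
])

```text
clock: 12.45
position: [0.4375, -0.2321, 0.1016]
eef_rot: [0.086, 3.131, -0.044]
ft_force: [-19.9, -2.3, 13.6]
gripper_width: -0.003
```

Request:
servo_tool([
  {"offset": [0.003,0,-0.002],"roll": 0},
  {"offset": [-0.005,0,-0.002],"roll": 0},
  {"offset": [-0.006,0,-0.001],"roll": 0},
])

```text
clock: 12.82
position: [0.4396, -0.2314, 0.1059]
eef_rot: [-0.09, -3.136, 0.044]
ft_force: [-23.9, -4.2, 5.2]
gripper_width: -0.002
```

```bash
python3 look.py s12
```

```text
12.875 [ 0.43937148 -0.23146684  0.10585431] [-0.0896419  -3.13484055  0.04375971] [-19.30933658  -2.24500898   6.73002496]
{-120: 7, -110: 17, -100: 7, -30: 1, -20: 18, -10: 19, 0: 2, 60: 10, 70: 27, 80: 3, 130: 5, 150: 20, 160: 5, 170: 5}
```

Request:
servo_tool([
  {"offset": [0.02,0,0],"roll": 0},
  {"offset": [0.03,0,0],"roll": 0},
  {"offset": [0,0,-0.06],"roll": 0},
  {"offset": [0,0,-0.06],"roll": 0},
  {"offset": [0,0,-0.06],"roll": 0},
  {"offset": [0,0.055,0],"roll": 0},
  {"offset": [0,0.055,0],"roll": 0},
  {"offset": [0,0.055,0],"roll": 0},
  {"offset": [0.005,0.055,0],"roll": 0},
  {"offset": [0.012,0.05,0],"roll": 0},
  {"offset": [0,0,0],"roll": 0},
])

```text
clock: 14.25
position: [0.3983, 0.0572, 0.2879]
eef_rot: [0.088, 3.122, -0.031]
ft_force: [-0.4, -0.2, -0.3]
gripper_width: -0.0
```

```bash
python3 look.py s13
python3 - <<'E'
from h import *
d=shot('top','t2'); cv2.imwrite('pics/t2c.png',cv2.resize(d['pixels'][150:250,220:330,::-1],None,fx=6,fy=6,interpolation=cv2.INTER_CUBIC))
E
```

```text
14.3 [0.39894656 0.05577123 0.28788669] [ 0.09097759  3.12162004 -0.03191368] [ 0.57410047 -0.28174299  0.160169  ]
{-120: 6, -110: 17, -100: 8, -20: 18, -10: 15, 0: 1, 50: 2, 60: 11, 70: 27, 80: 5, 140: 2, 150: 18, 160: 6, 170: 5}
```

View pics/t2c.png

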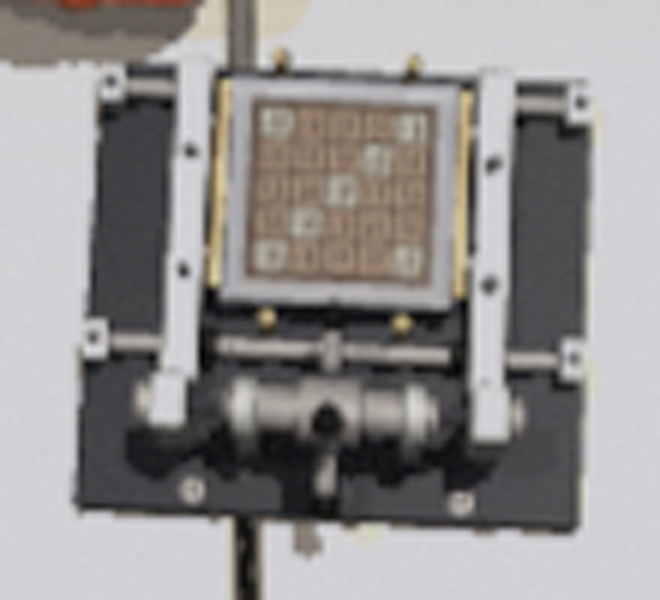

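View pics/s13c.png

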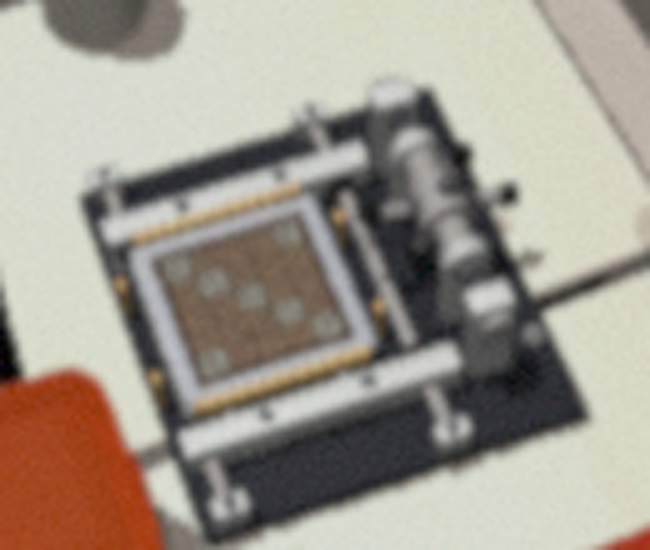

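Run:
```python
from h import *
def meas(n):
    d=dict(np.load(f'pics/{n}.npz'));P=pts(d).reshape(-1,3);P=P[np.isfinite(P[:,0])]
    yaw=np.radians(-3.6);R=np.array([[np.cos(yaw),-np.sin(yaw)],[np.sin(yaw),np.cos(yaw)]])
    q=P.copy();q[:,:2]=(P[:,:2]-[.4625,-.234])@R;q[:,2]-=.066;q*=1000
    for lo,hi in((-35,5),(45,95)):
        r=np.hypot(q[:,0],q[:,2]);a=np.degrees(np.arctan2(q[:,0],q[:,2]))
        k=(abs(q[:,1])<6)&(r>35)&(r<50)&(a>lo)&(a<hi);print(n,k.sum(),np.median(a[k]).round(1))
    px=d['pixels'].astype(int);hsv=cv2.cvtColor(d['pixels'],cv2.COLOR_RGB2HSV)
    Z=pts(d)
    W=ray(d,np.argwhere(np.ones(px.shape[:2]))[:,::-1],.035);L=(W[:,:2]-[.4625,-.234])@R*1000;L[:,0]-=60
    m=((abs(L[:,0]-45)<60)&(abs(L[:,1])<75)).reshape(px.shape[:2])
    tan=(m&(hsv[...,0]>14)&(hsv[...,0]<30)&(hsv[...,1]>90)).astype(np.uint8)
    for c in cv2.findContours(tan,0,2)[0]:
        if cv2.contourArea(c)>20:
            w=(ray(d,c[:,0],.041)[:,:2]-[.4625,-.234])@R*1000-[60,0]
            r=cv2.minAreaRect(w.astype(np.float32));print(' pad',np.round(r[0],1),np.round(r[1],1),round(r[2],1))
    ch=(m&(hsv[...,1]>45)&(hsv[...,0]<20)&(hsv[...,2]<190)).astype(np.uint8)
    ch=cv2.morphologyEx(cv2.morphologyEx(ch,cv2.MORPH_CLOSE,np.ones((5,5))),cv2.MORPH_OPEN,np.ones((5,5)))
    c=max(cv2.findContours(ch,0,2)[0],key=cv2.contourArea)
    w=(ray(d,c[:,0],.035)[:,:2]-[.4625,-.234])@R*1000-[60,0]
    r=cv2.minAreaRect(w.astype(np.float32));print(' chrome',np.round(r[0],1),np.round(r[1],1),round(r[2],1))
for n in('t0','s0','t2','s13'):meas(n)
a=cv2.imread('pics/t0.png').astype(int);b=cv2.imread('pics/t2.png').astype(int)
D=(abs(a-b).max(2)>60).astype(np.uint8)
for n,(y0,y1,x0,x1) in dict(blower=(235,290,160,200),bottle=(155,200,345,390),timer=(210,245,350,385)).items(): print(n,D[y0:y1,x0:x1].sum())
```

```text
t0 23 -23.6
t0 23 57.1
 chrome [45.1  0.3] [80.1 80.2] 2.1
s0 18 -20.9
s0 19 61.6
 pad [48.3 64.9] [95.6 10.7] 0.2
 pad [ 49.1 -54.6] [88.8  7.5] 0.2
 chrome [ 45.3 -12.6] [104.4  78.2] 85.3
t2 22 -12.8
t2 24 67.6
 chrome [43.7 -8.7] [97.7 80.9] 86.8
s13 20 -10.4
s13 25 71.4
 pad [47.9 58.7] [90.1  5.5] 0.2
 chrome [46.5  2.1] [116.5  79.3] 87.7
blower 12
bottle 0
timer 0
```

Run:
```python
from h import *
a=cv2.imread('pics/t0.png')[225:300,140:220];b=cv2.imread('pics/t2.png')[225:300,140:220]
cv2.imwrite('pics/bl.png',cv2.resize(np.hstack([a,b]),None,fx=5,fy=5))
```

```text
(no output)
```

View pics/bl.png

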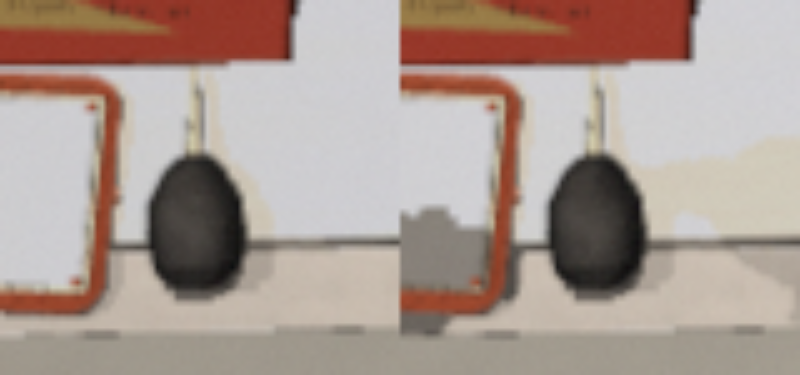

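The blower sits at the same pixels in both pictures; the 12 changed pixels are the arm's shadow. The robot is clear of everything, so I'm handing in.

```bash
python3 -c "
from station import bot
print(bot.sign_off())"
```

```text
the job is handed in; nothing more can be done
None
```

I turned the turnbuckle from about 1.1 rad to its 6.0 stop in four pushes on successive top bars, with the gripper closed, and handed in at about 14.4 s. The gripper finished well clear of the cradle and did not go near the mask.

**Last checks**
- **Stop:** on the last bar the finger stalled under 20–24 N, against about 4 N needed to overcome friction. The bars had moved about 10–11° further in that push, leaving the top bar at about −16°, where the stop should be.
- **Jaws:** in the top view they closed by about 18.4 mm in total, against 18.5 mm expected for both fully home.
- **Mask:** by eye in the top view, its centre sits within about 1 px of the midpoint between the jaws. Its sides are parallel to the jaws to about 0.3°, with both pads against it.
- **Loose items:** the timer and solvent bottle showed no change in the top view. The blower region changed by 12 pixels, which was the arm's shadow; the blower itself had not moved.

**Checks that disagreed**
- **Colour outline:** my automatic outline of the mask's chrome field merged with the pads, so its centre and angle were unusable. I used the mask's marks and the jaw screws instead.
- **Bar angles from depth:** the absolute angles from the depth image differed by up to about 6° depending on the bar and camera, so I relied on the change in angle and the stall.
- **Last push:** in the final push the finger crept about 2 mm as it rose over the curve of the ball, which I took as contact on the ball and not further turning.

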